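# Fit the battery pack into the mortar tester

## Robot

A 7-joint arm with a two-finger parallel gripper is mounted at the origin on a cart in front of the work surface, level with it; the furniture and walls round the work are solid. World frame = base frame: x ahead of the robot, y to its left, z up, the work surface at z = 0. Lengths are in m, angles in rad, forces in N, time in s.
With the tool pointing down it reaches from about 0.35 to 0.9 m from the base axis. Payload 8.1 kg.
Tool frame: the origin (TCP) lies at the very end of the fingers, on their centre line; the grasp point (between the pads) lies 19 mm behind it; z points along the fingers, x is the direction in which the jaws open and shut, and the axes are right-handed (so a half turn about z gives the same grasp; the last joint's range is limited). The gripper opens to 85 mm and grips with 20 to 120 N. Pads are 22 mm wide; open, the fingers measure 114 mm over their backs; the gripper's body (76 mm by 85 mm) begins 54 mm behind the grasp point. The pads swing forward as they close: fully open they stand 13 mm farther back than shut.
Start: joints at [-1.371, 0.434, 0.025, 1.573, -0.012, 1.134, -0.075], TCP at [0.186, 0.597, 0.196] pointing down, gripper open.
Joint ranges: [-2.62, 2.62], [-0.44, 2.09], [-1.27, 1.32], [0.08, 2.57], [-1.32, 4.46], [0.12, 2], [-2.74, 2.74]. Speed limits (rad/s): [2.22, 2.22, 3.01, 3.01, 3.14, 3.14, 3.14].

## Interface

Orientations are given as a rotation vector (axis times angle).
In Python, from cell import arm, imaging gives the robot as it stands.
- The arm moves only by the tool drive_tool, never from a script. Its argument "steps" is a list of rows, each an object of numbers: "tx", "ty", "tz": the shift along the tool's x, y, z in m; "turn": the turn about the tool's z in rad. A call has exactly 5 rows; each row is the pose to reach, as a shift and turn from the pose measured when the call began, along the tool's axes at that moment; what a row does not reach only later rows make up. A row lasts 1/8 s, in which the tool goes at most 62.5 mm and 10.7 degrees, less where a joint would pass 70% of its speed; a pose out of reach is approached as far as the arm can. A call with a gripper value outside its range is refused whole. "grip" is the gripper's target within -1 to 1 (shut at 1, half-way at 0, fully open at -1), set as the call begins (left out, the last holds). The fingers move at their own pace and stop on an object; "force" is the grip in N (left out, the last holds). Time passes only in rows, so rows that repeat a pose let the fingers close, or fill a call up. It gives the time, the measured TCP pose, the force and the opening at its end, in the units of the state.
- arm.get_obs(): the state, without advancing time (a new reading comes with each control period).
- imaging.capture(name): name is "scene" or "side" or "wrist"; returns a dict with "img" (480x640x3 uint8, red, green, blue), "z_map" (480x640 float32, m along the optical axis (not along the pixel's ray), 0 where there is no reading), "vertical_fov" (degrees; the focal length in pixels is half the picture's height over the tangent of half this angle, whatever the lens; pixels are square), "cx", "cy" (the principal point, pixels), "position" and "orientation" of the camera in the world. Camera axes: x right, y down, z forward; pixel columns grow to the right and rows downward; lengths in m; the calibration is good to about 2 mm. A picture is of the moment at which its call begins.
- arm.finish_job(): hands the job in, once; it reports no verdict.
The state is a dict: "t": time; "qpos": joint angles; "joint_velocities": joint speeds; "effort": joint torques, N m; "tcp_pos": TCP position; "tcp_rot": TCP orientation; "wrist_force": force on the tool from outside, world axes, zero at the start; "moment": the same for the moment, N m; "opening": opening from 0.0 (shut) to 1.0 (fully open).
Only numpy, scipy, OpenCV 4.12 (cv2) and the standard library are available. Lean on these libraries where they do the work, as an engineer would, in place of code of your own. Each camera call takes 0.05 s, during which the arm holds its last target. There are 200 camera calls.

## Task

Fit the battery pack into the bay of the mortar tester: tuck its toe under the steel keeper plate, feeling for the end of the bay, swing it down and press the heel until the red latch snaps over it and the pack stays flush by itself. Do not force it, and leave the calculator and the mortar bars where they are.

Things in the scene. Friction and masses are not known exactly. Their poses are not given: they have to be found in the camera images.
- pack: the battery pack: yellow block with black ends and a black upright grip rib on top. The main block is 108 long (x from -52 to +56), 58 wide (y), 24 high; a lower toe tongue, 18 high, reaches on to x = -64, and a lower heel foot, 14 high, to x = +64 (both 58 wide; 128 overall). Origin: centre of the flat underside (the toe and heel ends are 64 from it); x runs from toe to heel, z up. About 0.35 kg
- grip (a point): middle of the pack's grip rib, 40 above the pack's underside. The rib is 52 long (pack x from -34 to +18) and stands from 24 to 48 above the underside; its waist, the middle 30 (x from -23 to +7), is 18 wide (y), the two ends are 26 wide, so that fingers in the waist cannot slip along it. Axes as the pack
- pad (a point): centre of the ribbed press pad on top of the heel end of the pack, 24 above its underside and 40 from its origin toward the heel. Axes as the pack
- tester: the mortar tester: light grey bench instrument, 240 deep (x) by 238 wide (y) by 60 high, with display and keys on the right of its deck and the bay on the left; fixed to the bench. Origin: centre of its underside; x points away from its front, z up
- bay (a point): nominal centre of the bay floor, 36 above the bench, 55 left (+y) of the tester's middle; axes as the tester: x from toe end to latch. The dark bay insert with keeper and latch is clamped through slots, so the true bay lies anywhere from 12 before to 12 behind this point along x (y and z are true): feel for it. Inside it is 130 long, 61.5 wide, 24 deep. Home: pack flat on its floor
- keeper (a point): nominal middle of the lower edge of the steel keeper plate that roofs the toe end of the bay insert; it shifts with the insert by up to 12 in x. The plate covers the bay's first 8 from the toe wall (8 nearer the front than this edge), its underside is 20.5 above the bay floor, its top level with the flange
- latch (a joint): spring latch in the heel wall of the bay, red thumb tab (3 high) behind it. 0: sprung out, nose 5.5 over the bay, flat underside 15 above the floor (1 above the seated heel foot), steep ramp on top up to 26; grows (m, up to 0.008) as the heel pushes the nose back into the wall on its way down: 10 to 20 N on the pad. Sprung contacts under the heel lift the pack again unless it is latched
- calculator: dark desk calculator, 120 by 75 by 16, lying near; origin: centre of its underside; to be left alone
- bar_a: grey mortar bar, 160 by 40 by 40, the farther of two, lying; origin: centre of its underside; x along it; to be left alone
- bar_b: grey mortar bar, 160 by 40 by 40, the nearer of two, lying; origin: centre of its underside; x along it; to be left alone

How it is judged:
By the outcome, as a careful person would: the job done as asked, in the order asked, and still so for the second after the job is handed in, with the robot touching nothing.
It also fails if it takes over 51 s, if anything falls off the work surface, if the arm or the gripper's body presses on something with over 40 N, if the wrist force passes 120 N, or if a joint passes its speed limit or range.

## Working session

There is one attempt and no reset: what is moved stays moved. The work goes in short steps, Python scripts to look and compute and a tool call to move; the robot and the scene stay as the last step left them, time stands still between calls to the robot, and variables do not carry over. Pictures are saved under pics/ and viewed, about 8 in all and at most 12, crops included, and the job is handed in when it is done.

Besides the shell and the picture viewer there is one more tool, called as name(argument=value, ...), one argument or row to a line, values as JSON. drive_tool: Moves the arm, as the interface text tells. Its arguments: {"type":"object","properties":{"steps":{"type":"array"},"grip":{"type":"number"},"force":{"type":"number"}},"required":["steps"]}

```bash
mkdir -p pics; ls
cat > h.py <<'E'
import numpy as np, cv2
from cell import arm, imaging
from scipy.spatial.transform import Rotation as R
def rot(o):
    o=np.array(o,float)
    return o if o.shape==(3,3) else (R.from_rotvec(o).as_matrix() if o.size==3 else R.from_quat(o).as_matrix())
def cap(n):
    c=imaging.capture(n); np.savez('/tmp/'+n,**c); return c
def load(n): return dict(np.load('/tmp/'+n+'.npz'))
def pts(c):
    f=240/np.tan(np.radians(float(c['vertical_fov']))/2)
    v,u=np.mgrid[:480,:640]; z=c['z_map']
    P=np.stack([(u-c['cx'])/f*z,(v-c['cy'])/f*z,z],-1)
    return P@rot(c['orientation']).T+c['position']
def save(c,fn,box=None,s=1):
    im=c['img'][...,::-1]
    if box: x0,y0,x1,y1=box; im=im[y0:y1,x0:x1]
    cv2.imwrite('pics/'+fn,cv2.resize(im,None,fx=s,fy=s,interpolation=cv2.INTER_CUBIC))
E
python3 - <<'E'
from h import *
o=arm.get_obs(); print({k:np.round(v,3) for k,v in o.items()})
for n in ['scene','side']:
    c=cap(n); print(n,c['position'],c['orientation'],c['vertical_fov'],c['cx'],c['cy']); 
a=np.hstack([load('scene')['img'],load('side')['img']])[...,::-1]
cv2.imwrite('pics/a.png',load('scene')['img'][...,::-1]); cv2.imwrite('pics/b.png',load('side')['img'][...,::-1])
E
```

```text
pics
{'t': np.float64(0.0), 'qpos': array([-1.371,  0.435,  0.025,  1.574, -0.012,  1.134, -0.075]), 'joint_velocities': array([-0.   ,  0.001, -0.002,  0.001,  0.   ,  0.001,  0.001]), 'effort': array([-0.0000e+00, -6.7046e+01,  1.0250e+00, -3.1620e+01,  1.6000e-02,
        1.3000e-02,  0.0000e+00]), 'tcp_pos': array([0.186, 0.596, 0.196]), 'tcp_rot': array([ 2.53e+00,  1.86e+00, -2.00e-03]), 'wrist_force': array([ 0.194, -0.263,  1.185]), 'moment': array([0.02 , 0.054, 0.016]), 'opening': np.float64(0.996)}
scene [-0.15163843 -0.5017612   0.6074617 ] [-1.95885752  0.96011964 -0.55689608] 49.882346303653605 317.95411340914325 236.21570088032513
side [0.60541595 0.95512705 0.58521277] [-0.04211028 -2.67558454  1.58055621] 49.74436252657628 316.27790545735115 242.33657792526856
```

View pics/a.png

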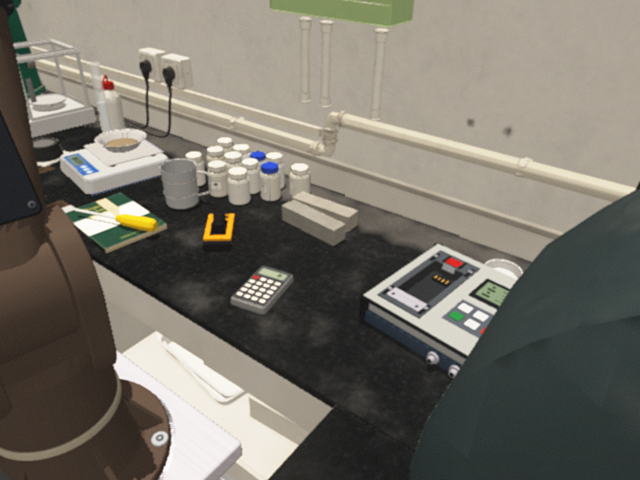

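View pics/b.png

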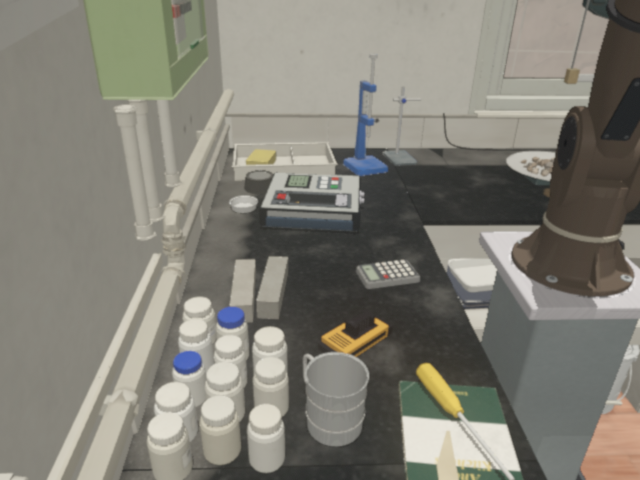

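Scene view: pack at (219,227), tester bay at (435,280) with the red latch at (453,264) and the keeper at (407,300). Side view: pack at (357,337), tester at (313,195). Next I'll get metric poses from the depth.

Run:
```python
from h import *
S=load('scene');D=load('side'); 
def rect(P,m,name):
    Q=P[m]; r=cv2.minAreaRect(Q[:,:2].astype(np.float32)*1000); print(name,m.sum(),np.round(r[0],1),np.round(r[1],1),round(r[2],1),'z',np.round(np.percentile(Q[:,2],[2,50,98]),4))
for n,c,bp,bt,bc in [('scene',S,(190,195,250,255),(355,240,520,385),(225,260,300,320)),('side',D,(310,305,400,365),(255,165,370,235),(350,255,425,292))]:
    P=pts(c); z=P[...,2]; ok=c['z_map']>0
    def box(b):
        m=np.zeros((480,640),bool); m[b[1]:b[3],b[0]:b[2]]=1; return m&ok
    m=box(bp); rect(P,m&(z>.007)&(z<.06),n+' pack'); rect(P,m&(z>.019)&(z<.03),n+' pack top');rect(P,m&(z>.042)&(z<.055),n+' rib')
    m=box(bt); rect(P,m&(z>.055)&(z<.066),n+' tester top')
    rect(P,box(bc)&(z>.01)&(z<.03),n+' calc')
    i=c['img'].astype(int); red=box(bt)&(i[...,0]>150)&(i[...,1]<70)&(i[...,2]<70); v,u=np.where(red); print('red',len(u),np.round(P[red].mean(0),4) if len(u) else '')
save(S,'c.png',(180,185,260,265),5); a=cv2.resize(S['img'][185:265,180:260],None,fx=5,fy=5,interpolation=2); b=cv2.resize(D['img'][300:370,300:400],(571,400),interpolation=2)
a=cv2.resize(S['img'][185:265,180:260],(400,400),interpolation=2); t=cv2.resize(S['img'][235:385,355:525],(340,300),interpolation=2)
b=cv2.resize(D['img'][300:380,300:400],(400,320),interpolation=2)
im=np.zeros((600,800,3),np.uint8); im[:400,:400]=a; im[:320,400:]=b; im[320:600,400:740]=t[:280]
cv2.imwrite('pics/c.png',np.clip(im[...,::-1]*1.3,0,255).astype(np.uint8))
```

```text
scene pack 1189 [524.6 304.3] [243.  135.4] 33.0 z [0.0079 0.0228 0.0479]
scene pack top 581 [521.4 302.7] [221.1 132.8] 33.1 z [0.0194 0.0234 0.0287]
scene rib 147 [489.9 243.9] [54.5 25.6] 40.4 z [0.0422 0.0468 0.0494]
scene tester top 7844 [ 556.6 -261.1] [206.5 242.1] 84.0 z [0.0558 0.0585 0.0623]
scene calc 1478 [407.5  39.5] [118.5  73.7] 12.2 z [0.0106 0.014  0.0174]
red 96 [ 0.6174 -0.2422  0.0732]
side pack 1908 [498.9 252.8] [129.7  59.8] 40.1 z [0.009  0.0246 0.0493]
side pack top 1064 [497.2 251.1] [118.5  59.5] 40.3 z [0.0196 0.0245 0.0284]
side rib 292 [494. 247.] [51.8 26.5] 40.8 z [0.0424 0.0479 0.0504]
side tester top 3053 [ 554.3 -278.5] [248.6 242.3] 82.7 z [0.0558 0.0593 0.0633]
side calc 1066 [410.6  44.5] [117.3  76.1] 14.3 z [0.0106 0.0147 0.0178]
red 2 [ 0.6409 -0.2272  0.0626]
```

View pics/c.png

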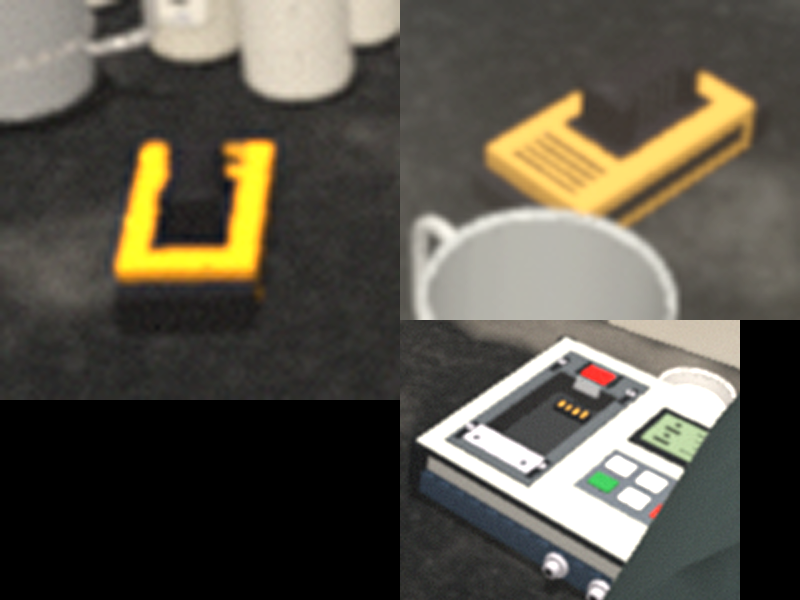

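Run:
```python
from h import *
D=load('side');P=pts(D)
Q=P[355:440,308:370].reshape(-1,3);Q=Q[Q[:,2]>.03];print('mug',np.percentile(Q,[2,50,98],axis=0).round(3))
for n,b in [('scene',(355,240,520,385)),('side',(255,165,370,235))]:
    c=load(n);P=pts(c);m=np.zeros((480,640),bool);m[b[1]:b[3],b[0]:b[2]]=1
    m&=(P[...,2]>.055)&(P[...,2]<.064); q=P[m][:,:2]; a=np.radians(-6.6); X=q@[np.cos(a),np.sin(a)];Y=q@[-np.sin(a),np.cos(a)]
    print(n,'X',np.percentile(X,[.5,2,98,99.5]).round(4),'Y',np.percentile(Y,[.5,2,98,99.5]).round(4))
```

```text
mug [[0.511 0.395 0.032]
 [0.549 0.45  0.068]
 [0.587 0.476 0.098]]
scene X [0.464  0.4658 0.6937 0.6981] Y [-0.294  -0.2881 -0.1011 -0.098 ]
side X [0.4655 0.4683 0.6972 0.7009] Y [-0.3283 -0.3227 -0.0942 -0.0915]
```

drive_tool(
  steps=[
    {"tx": -0.05, "ty": 0.06, "tz": -0.02, "turn": -0.18},
    {"tx": -0.1, "ty": 0.12, "tz": -0.02, "turn": -0.36},
    {"tx": -0.15, "ty": 0.18, "tz": -0.02, "turn": -0.54},
    {"tx": -0.19, "ty": 0.24, "tz": -0.02, "turn": -0.72},
    {"tx": -0.21, "ty": 0.28, "tz": -0.02, "turn": -0.9},
  ],
)

```text
t: 0.72
tcp_pos: [0.3588, 0.3494, 0.2157]
tcp_rot: [1.497, 2.761, -0.002]
wrist_force: [1.4, 1.0, 0.7]
opening: 1.008
```

drive_tool(
  steps=[
    {"tx": -0.05, "ty": 0.018, "tz": 0.0, "turn": -0.06},
    {"tx": -0.1, "ty": 0.036, "tz": 0.01, "turn": -0.12},
    {"tx": -0.145, "ty": 0.05, "tz": 0.02, "turn": -0.127},
    {"tx": -0.16, "ty": 0.055, "tz": 0.03, "turn": -0.127},
    {"tx": -0.16, "ty": 0.055, "tz": 0.03, "turn": -0.127},
  ],
)

```text
t: 1.35
tcp_pos: [0.4918, 0.2444, 0.1848]
tcp_rot: [-1.321, -2.849, 0.005]
wrist_force: [-0.7, -0.8, 0.2]
opening: 1.001
```

```bash
cat >> h.py <<'E'
def tcp():
    o=arm.get_obs(); return np.array(o['tcp_pos']),R.from_rotvec(o['tcp_rot']).as_matrix(),o
E
python3 - <<'E'
from h import *
c=cap('wrist'); p,M,o=tcp(); print(p.round(4),np.degrees(np.arctan2(M[1,0],M[0,0])).round(2),'cam',c['position'],rot(c['orientation']).round(2).tolist(),c['vertical_fov'])
P=pts(c);z=P[...,2]
for lo,hi,n in [(.043,.055,'rib'),(.02,.028,'top'),(.009,.055,'all')]:
    m=(c['z_map']>0)&(z>lo)&(z<hi)&(np.hypot(P[...,0]-.498,P[...,1]-.25)<.08); r=cv2.minAreaRect(P[m][:,:2].astype(np.float32)*1000);print(n,m.sum(),np.round(r[0],1),np.round(r[1],1),r[2],np.median(z[m]))
save(c,'d.png')
E
```

```text
[0.4911 0.2459 0.1854] 130.36 cam [0.42863828 0.19010108 0.36213756] [[-0.65, 0.72, 0.25], [0.76, 0.61, 0.21], [-0.0, 0.32, -0.95]] 59.04952238276286
rib 1784 [495.1 243.8] [51.4 25.3] 40.47452926635742 0.04725511326141252
top 6732 [499.5 247.6] [116.7  58.1] 40.98613357543945 0.023681467579236504
all 10158 [501.4 249.2] [128.1  58.1] 40.972042083740234 0.02376182912014521
```

View pics/d.png

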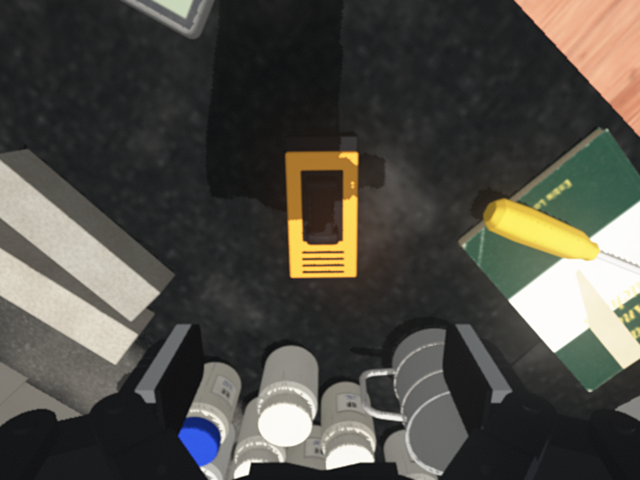

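The wrist view agrees with the pack pose: stripes (heel) at (322,262), block centre at (322,215). Descending to grasp.

drive_tool(
  steps=[
    {"tx": -0.001, "ty": 0.001, "tz": 0.05, "turn": -0.007},
    {"tx": -0.001, "ty": 0.001, "tz": 0.1, "turn": -0.007},
    {"tx": -0.001, "ty": 0.001, "tz": 0.14, "turn": -0.007},
    {"tx": -0.001, "ty": 0.001, "tz": 0.157, "turn": -0.007},
    {"tx": -0.001, "ty": 0.001, "tz": 0.157, "turn": -0.007},
  ],
)

```text
t: 2.02
tcp_pos: [0.4913, 0.2465, 0.0283]
tcp_rot: [-1.306, -2.855, 0.005]
wrist_force: [1.1, -0.0, 1.1]
opening: 1.002
```

drive_tool(
  steps=[
    {"tx": 0},
    {"tx": 0},
    {"tx": 0},
    {"tx": 0},
    {"tx": 0},
  ],
  grip=1,
  force=25,
)

```text
invalid input
```

drive_tool(
  steps=[
    {"tx": 0, "ty": 0, "tz": 0, "turn": 0},
    {"tx": 0, "ty": 0, "tz": 0, "turn": 0},
    {"tx": 0, "ty": 0, "tz": 0, "turn": 0},
    {"tx": 0, "ty": 0, "tz": 0, "turn": 0},
    {"tx": 0, "ty": 0, "tz": 0, "turn": 0},
  ],
  grip=1,
  force=25,
)

```text
t: 2.65
tcp_pos: [0.4914, 0.2464, 0.0284]
tcp_rot: [-1.306, -2.855, 0.005]
wrist_force: [-0.3, -1.0, -0.6]
opening: 0.004
```

Run:
```python
from h import *
c=cap('side'); w=cap('wrist'); p,M,o=tcp(); print(p,o['opening'],o['wrist_force'],o['t'])
a=cv2.resize(c['img'][180:380,270:450],(540,600)); b=cv2.resize(w['img'],(256,192)); im=np.zeros((600,800,3),np.uint8); im[:,:540]=a; im[:192,540:796]=b
im[192:592,540:796]=cv2.resize(w['img'][200:400,256:384],(256,400))
cv2.imwrite('pics/e.png',np.clip(im[...,::-1]*1.3,0,255).astype(np.uint8))
```

```text
[0.49131499 0.24638204 0.02826065] -0.00348990074106355 [0.4968421  0.18056348 0.71124955] 2.75
```

View pics/e.png

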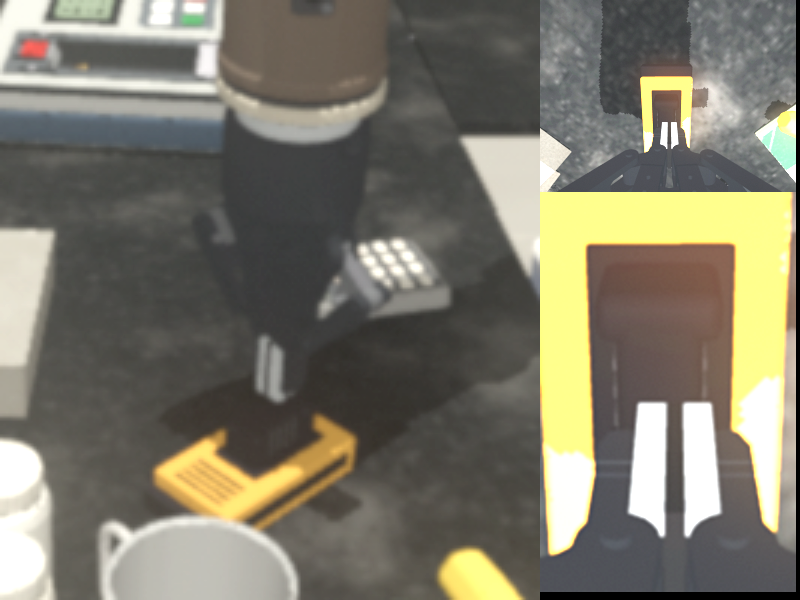

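Run:
```python
from h import *
c=load('side');P=pts(c)
for v in range(290,330,3):
    u=270+275//3-1; print(v,u,P[v,u].round(3),P[v,u+5].round(3),c['img'][v,u])
w=load('wrist');P=pts(w)
for v in range(290,400,12): print(v,[P[v,u].round(3).tolist() for u in (300,312,323,334,345)])
```

```text
290 360 [0.498 0.251 0.107] [0.492 0.264 0.116] [46 46 45]
293 360 [0.497 0.252 0.102] [0.491 0.266 0.111] [68 68 66]
296 360 [0.498 0.256 0.099] [0.49  0.26  0.101] [100 100  97]
299 360 [0.497 0.256 0.092] [0.49  0.263 0.097] [110 109 107]
302 360 [0.497 0.258 0.088] [0.49  0.262 0.091] [118 118 115]
305 360 [0.497 0.256 0.08 ] [0.489 0.26  0.083] [121 121 118]
308 360 [0.496 0.257 0.075] [0.489 0.261 0.078] [121 121 118]
311 360 [0.496 0.258 0.069] [0.489 0.262 0.072] [118 118 115]
314 360 [0.492 0.233 0.045] [0.484 0.237 0.047] [51 46 43]
317 360 [0.494 0.246 0.048] [0.485 0.246 0.048] [46 41 38]
320 360 [0.495 0.256 0.049] [0.486 0.251 0.046] [48 43 39]
323 360 [0.495 0.261 0.047] [0.486 0.254 0.041] [52 47 43]
326 360 [0.495 0.261 0.041] [0.485 0.254 0.035] [56 52 47]
329 360 [0.494 0.258 0.032] [0.485 0.253 0.027] [55 50 46]
290 [[0.492, 0.234, 0.047], [0.489, 0.237, 0.047], [0.486, 0.241, 0.047], [0.483, 0.244, 0.047], [0.487, 0.255, 0.025]]
302 [[0.496, 0.237, 0.048], [0.493, 0.241, 0.048], [0.49, 0.244, 0.048], [0.487, 0.248, 0.046], [0.492, 0.26, 0.025]]
314 [[0.5, 0.241, 
[... 226 characters left out ...]
0.492, 0.235, 0.083], [0.486, 0.236, 0.089], [0.484, 0.239, 0.089], [0.481, 0.241, 0.089], [0.482, 0.247, 0.082]]
350 [[0.491, 0.236, 0.09], [0.486, 0.236, 0.095], [0.484, 0.239, 0.094], [0.482, 0.241, 0.095], [0.482, 0.247, 0.089]]
362 [[0.487, 0.233, 0.104], [0.487, 0.237, 0.1], [0.485, 0.24, 0.1], [0.482, 0.241, 0.102], [0.479, 0.243, 0.103]]
374 [[0.487, 0.233, 0.109], [0.485, 0.236, 0.108], [0.488, 0.242, 0.1], [0.481, 0.24, 0.109], [0.479, 0.242, 0.109]]
386 [[0.487, 0.234, 0.113], [0.485, 0.236, 0.112], [0.491, 0.245, 0.099], [0.481, 0.24, 0.113], [0.479, 0.243, 0.113]]
398 [[0.487, 0.234, 0.118], [0.486, 0.237, 0.116], [0.494, 0.248, 0.1], [0.482, 0.241, 0.117], [0.48, 0.242, 0.118]]
```

The picture shows the shut fingers hovering above the rib. By depth the tips are at z≈0.067, while the reported TCP z is 0.028, so the reported TCP sits about 39 mm below the real tips. Laterally they agree. I'll reopen, go down 36 mm and close again.

drive_tool(
  steps=[
    {"tx": 0, "ty": 0, "tz": -0.01, "turn": 0},
    {"tx": 0, "ty": 0, "tz": -0.01, "turn": 0},
    {"tx": 0, "ty": 0, "tz": -0.01, "turn": 0},
    {"tx": 0, "ty": 0, "tz": 0, "turn": 0},
    {"tx": 0, "ty": 0, "tz": 0, "turn": 0},
  ],
  grip=-0.2,
)

```text
t: 3.38
tcp_pos: [0.4905, 0.2459, 0.0271]
tcp_rot: [-1.305, -2.854, 0.008]
wrist_force: [0.2, 0.5, -0.4]
opening: 0.596
```

drive_tool(
  steps=[
    {"tx": -0.001, "ty": 0.001, "tz": 0.01, "turn": 0},
    {"tx": -0.001, "ty": 0.001, "tz": 0.02, "turn": 0},
    {"tx": -0.001, "ty": 0.001, "tz": 0.028, "turn": 0},
    {"tx": -0.001, "ty": 0.001, "tz": 0.034, "turn": 0},
    {"tx": -0.001, "ty": 0.001, "tz": 0.034, "turn": 0},
  ],
)

```text
t: 4.0
tcp_pos: [0.4914, 0.2455, -0.0074]
tcp_rot: [-1.305, -2.854, 0.009]
wrist_force: [-0.4, 0.2, 0.4]
opening: 0.601
```

drive_tool(
  steps=[
    {"tx": 0, "ty": 0, "tz": 0, "turn": 0},
    {"tx": 0, "ty": 0, "tz": 0, "turn": 0},
    {"tx": 0, "ty": 0, "tz": 0, "turn": 0},
    {"tx": 0, "ty": 0, "tz": 0, "turn": 0},
    {"tx": 0, "ty": 0, "tz": 0, "turn": 0},
  ],
  grip=1,
  force=25,
)

```text
t: 4.62
tcp_pos: [0.4919, 0.2455, -0.007]
tcp_rot: [-1.305, -2.854, 0.008]
wrist_force: [0.6, -1.6, 6.1]
opening: 0.206
```

drive_tool(
  steps=[
    {"tx": 0, "ty": 0, "tz": 0, "turn": 0},
    {"tx": 0, "ty": 0, "tz": 0, "turn": 0},
    {"tx": 0, "ty": 0, "tz": -0.003, "turn": 0},
    {"tx": 0, "ty": 0, "tz": -0.005, "turn": 0},
    {"tx": 0, "ty": 0, "tz": -0.005, "turn": 0},
  ],
  grip=0.3,
)

```text
t: 5.25
tcp_pos: [0.492, 0.2457, -0.0018]
tcp_rot: [-1.306, -2.854, 0.007]
wrist_force: [0.2, -0.6, 0.0]
opening: 0.348
```

drive_tool(
  steps=[
    {"tx": 0, "ty": 0, "tz": 0, "turn": 0},
    {"tx": 0, "ty": 0, "tz": 0, "turn": 0},
    {"tx": 0, "ty": 0, "tz": 0, "turn": 0},
    {"tx": 0, "ty": 0, "tz": 0, "turn": 0},
    {"tx": 0, "ty": 0, "tz": 0, "turn": 0},
  ],
  grip=1,
  force=25,
)

```text
t: 5.88
tcp_pos: [0.492, 0.2457, -0.0017]
tcp_rot: [-1.305, -2.854, 0.007]
wrist_force: [-1.2, 0.3, 3.9]
opening: 0.199
```

drive_tool(
  steps=[
    {"tx": 0, "ty": 0, "tz": -0.01, "turn": 0},
    {"tx": 0, "ty": 0, "tz": -0.03, "turn": 0},
    {"tx": 0, "ty": 0, "tz": -0.07, "turn": 0},
    {"tx": 0, "ty": 0, "tz": -0.11, "turn": 0},
    {"tx": -0.03, "ty": -0.01, "tz": -0.14, "turn": 0.1},
  ],
)

```text
t: 6.5
tcp_pos: [0.5039, 0.2193, 0.1402]
tcp_rot: [-1.442, -2.787, 0.004]
wrist_force: [1.6, -0.4, -3.2]
opening: 0.204
```

drive_tool(
  steps=[
    {"tx": -0.04, "ty": -0.016, "tz": 0, "turn": 0.1},
    {"tx": -0.085, "ty": -0.034, "tz": 0, "turn": 0.2},
    {"tx": -0.13, "ty": -0.052, "tz": 0, "turn": 0.3},
    {"tx": -0.175, "ty": -0.07, "tz": 0, "turn": 0.4},
    {"tx": -0.22, "ty": -0.088, "tz": 0, "turn": 0.5},
  ],
)

```text
t: 7.12
tcp_pos: [0.5589, -0.0126, 0.1403]
tcp_rot: [-2.091, -2.341, 0.006]
wrist_force: [0.6, -0.2, -4.5]
opening: 0.205
```

drive_tool(
  steps=[
    {"tx": -0.055, "ty": 0.018, "tz": 0, "turn": 0.1},
    {"tx": -0.11, "ty": 0.036, "tz": 0, "turn": 0.2},
    {"tx": -0.165, "ty": 0.054, "tz": 0, "turn": 0.228},
    {"tx": -0.215, "ty": 0.07, "tz": 0, "turn": 0.228},
    {"tx": -0.232, "ty": 0.075, "tz": 0, "turn": 0.228},
  ],
)

```text
t: 7.75
tcp_pos: [0.6588, -0.2394, 0.1396]
tcp_rot: [-2.349, -2.083, 0.01]
wrist_force: [0.5, -0.3, -3.8]
opening: 0.2
```

Run:
```python
from h import *
c=cap('wrist'); p,M,o=tcp(); print(p.round(4),np.degrees(np.arctan2(M[1,0],M[0,0])).round(2),o['t'])
save(c,'f.png')
```

```text
[ 0.659  -0.24    0.1395] 83.13 7.8
```

View pics/f.png

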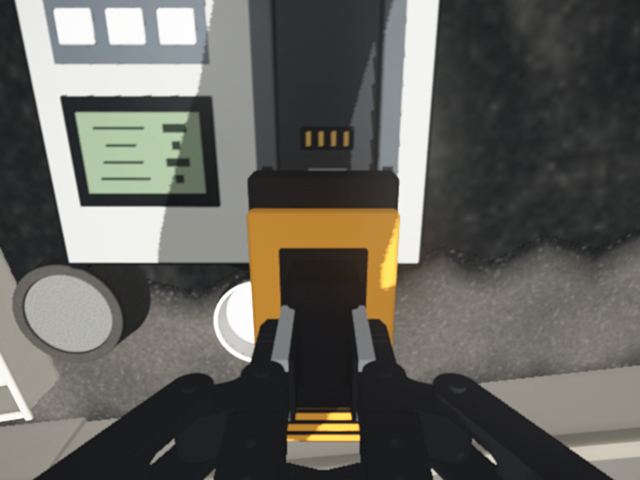

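The pack is held centred, with its toe edge at row 172. The bay is ahead of it: contacts at (327,138), side walls at columns 275 and 382, and the latch just hidden behind the toe at (318,170). Now measuring pack pose and bay lines from depth.

Run:
```python
from h import *
c=load('wrist');P=pts(c);z=P[...,2];i=c['img'].astype(int)
# pack
for box,n in [((258,215,275,250),'yellow top left'),((260,180,390,200),'toe top')]:
    q=P[box[1]:box[3],box[0]:box[2]].reshape(-1,3); print(n,q.mean(0).round(4),q.min(0).round(4),q.max(0).round(4))
q=P[212:300,254:270].reshape(-1,3); q=q[(abs(q[:,2]-np.median(q[:,2]))<.02)]
q2=P[212:300,375:392].reshape(-1,3); q2=q2[(abs(q2[:,2]-np.median(q2[:,2]))<.02)]
Q=np.vstack([q,q2]);u,s,vt=np.linalg.svd(Q-Q.mean(0),full_matrices=False);n=vt[2]*np.sign(vt[2][2]);print('top plane normal',n.round(4),Q.mean(0).round(4))
m=(z>.095)&(z<.14)&(np.mgrid[:480,:640][0]<330); m&=((i[...,0]>140)&(i[...,2]<90)); r=cv2.minAreaRect(P[m][:,:2].astype(np.float32));print('yellow',np.round(r[0],4),np.round(r[1],4),r[2])
ys=[]
for v in (178,190,200):
    k=[u for u in range(230,420) if z[v,u]>.08]; print(v,P[v,k[0]].round(4),P[v,k[-1]].round(4))
# tester/bay
for v in (10,40,70,100):
    row=z[v]; fl=[u for u in range(240,420) if abs(row[u]-.036)<.004]; tp=[u for u in range(380,460) if abs(row[u]-.06)<.004]
    print(v,'floor',fl[0],fl[-1],P[v,fl[0]].round(4),P[v,fl[-1]].round(4),'deck right',P[v,tp[-1]].round(4))
for u in (100,200,405): 
    k=[v for v in range(150,300) if abs(z[v,u]-.06)<.004]; print(u,'rear edge',P[k[-1],u].round(4))
print('contacts',P[138,327].round(4))
```

```text
yellow top left [ 0.6223 -0.2571  0.1651] [ 0.577  -0.2613  0.1629] [ 0.6297 -0.2294  0.3172]
toe top [ 0.61   -0.2334  0.1593] [ 0.577  -0.2583  0.1562] [ 0.6166 -0.2089  0.3172]
top plane normal [-0.0036  0.005   1.    ] [ 0.6346 -0.2364  0.1647]
yellow [0. 0.] [0. 0.] 0.0
178 [ 0.6024 -0.2616  0.1583] [ 0.6095 -0.2051  0.1561]
190 [ 0.607  -0.2629  0.1574] [ 0.6139 -0.2056  0.1574]
200 [ 0.6108 -0.2631  0.1581] [ 0.6174 -0.2064  0.1587]
10 floor 276 380 [ 0.525  -0.2525  0.0348] [ 0.5327 -0.1914  0.0368] deck right [ 0.5398 -0.1614  0.0563]
40 floor 276 379 [ 0.5417 -0.2545  0.04  ] [ 0.5489 -0.1934  0.0385] deck right [ 0.5547 -0.1632  0.0573]
70 floor 277 378 [ 0.5581 -0.2565  0.039 ] [ 0.5655 -0.1953  0.0386] deck right [ 0.5702 -0.1647  0.0568]
100 floor 278 377 [ 0.5754 -0.2585  0.0398] [ 0.5827 -0.1974  0.0396] deck right [ 0.5863 -0.1669  0.0563]
100 rear edge [ 0.6628 -0.3893  0.057 ]
200 rear edge [ 0.6715 -0.324   0.0562]
405 rear edge [ 0.6904 -0.1892  0.0561]
contacts [ 0.6017 -0.2309  0.0425]
```

Run:
```python
from h import *
c=load('scene');P=pts(c);e=np.array([.993,-.1184,0])
def X(u,v): 
    p=P[v,u]; return p.round(4),round(float(p@e),4),c['img'][v,u].tolist()
for (u,v) in [(409,296),(407,300),(402,296),(411,294),(413,292),(415,290),(445,272),(449,269),(452,263),(454,260)]: print(u,v,X(u,v))
# profile along bay centre line
f=240/np.tan(np.radians(float(c['vertical_fov']))/2);Rm=rot(c['orientation'])
for x in np.arange(.50,.68,.004):
    a=np.array([.5539,-.2249,.06])+ (x-(.5539*.993+.2249*.1184))*e
    q=(a-c['position'])@Rm; u=int(q[0]/q[2]*f+c['cx']);v=int(q[1]/q[2]*f+c['cy']); print(round(x,3),u,v,P[v,u,2].round(3),round(float(P[v,u]@e),4),c['img'][v,u].tolist())
```

```text
409 296 (array([ 0.4961, -0.2175,  0.0615]), 0.5184, [222, 215, 218])
407 300 (array([ 0.4841, -0.2202,  0.0618]), 0.5068, [220, 213, 216])
402 296 (array([ 0.4901, -0.2075,  0.0602]), 0.5113, [218, 213, 215])
411 294 (array([ 0.5316, -0.2051,  0.0376]), 0.5522, [74, 73, 74])
413 292 (array([ 0.542 , -0.2039,  0.0352]), 0.5623, [59, 60, 58])
415 290 (array([ 0.5511, -0.2032,  0.0338]), 0.5713, [61, 60, 59])
445 272 (array([ 0.6226, -0.2266,  0.0441]), 0.6451, [37, 37, 35])
449 269 (array([ 0.6152, -0.2357,  0.0592]), 0.6388, [150, 146, 145])
452 263 (array([ 0.6316, -0.2334,  0.0626]), 0.6549, [230, 42, 37])
454 260 (array([ 0.6431, -0.2322,  0.0627]), 0.6661, [223, 45, 40])
0.5 402 301 0.061 0.4994 [218, 210, 213]
0.504 404 300 0.061 0.5041 [220, 213, 216]
0.508 405 299 0.06 0.5081 [220, 214, 216]
0.512 406 298 0.06 0.5122 [217, 210, 212]
0.516 408 297 0.06 0.5171 [221, 214, 215]
0.52 409 296 0.061 0.5184 [222, 215, 218]
0.524 411 295 0.036 0.5521 [138, 132, 135]
0.528 412 294 0.035 0.5565 [57, 60, 58]
0.532 413 293 0.037 0.5584 [58, 58, 57]
0.536 415 292 0.036 0.5643 [57, 60, 60]
0
[... 754 characters left out ...]
]
0.616 440 272 0.039 0.6448 [42, 45, 43]
0.62 441 272 0.039 0.6462 [42, 39, 37]
0.624 443 271 0.045 0.6442 [39, 39, 39]
0.628 444 270 0.053 0.6373 [81, 80, 80]
0.632 445 269 0.054 0.6397 [139, 136, 133]
0.636 446 268 0.057 0.6403 [147, 145, 142]
0.64 447 267 0.06 0.6403 [147, 145, 144]
0.644 448 266 0.062 0.6422 [146, 145, 145]
0.648 450 265 0.06 0.6499 [126, 105, 105]
0.652 451 264 0.062 0.6515 [204, 47, 44]
0.656 452 264 0.062 0.653 [223, 41, 36]
0.66 453 263 0.064 0.6549 [232, 41, 33]
0.664 454 262 0.063 0.6606 [224, 42, 36]
0.668 455 261 0.064 0.6623 [226, 44, 39]
0.672 456 260 0.059 0.6745 [209, 63, 58]
0.676 458 259 0.06 0.6777 [114, 113, 113]
0.68 459 258 0.057 0.6873 [185, 186, 176]
```

drive_tool(
  steps=[
    {"tx": 0.002, "ty": -0.055, "tz": 0, "turn": 0},
    {"tx": 0.002, "ty": -0.11, "tz": 0, "turn": 0},
    {"tx": 0.002, "ty": -0.165, "tz": 0, "turn": 0},
    {"tx": 0.002, "ty": -0.22, "tz": 0.01, "turn": 0},
    {"tx": 0.002, "ty": -0.272, "tz": 0.03, "turn": 0},
  ],
)

```text
t: 8.43
tcp_pos: [0.3874, -0.2042, 0.1113]
tcp_rot: [-2.348, -2.086, 0.008]
wrist_force: [0.3, -0.3, -4.5]
opening: 0.201
```

drive_tool(
  steps=[
    {"tx": 0, "ty": 0, "tz": 0.01, "turn": 0},
    {"tx": 0, "ty": 0, "tz": 0.025, "turn": 0},
    {"tx": 0, "ty": 0, "tz": 0.037, "turn": 0},
    {"tx": 0, "ty": 0, "tz": 0.043, "turn": 0},
    {"tx": 0, "ty": 0, "tz": 0.043, "turn": 0},
  ],
)

```text
t: 9.05
tcp_pos: [0.3872, -0.2041, 0.068]
tcp_rot: [-2.348, -2.085, 0.009]
wrist_force: [0.5, 0.4, -4.7]
opening: 0.201
```

drive_tool(
  steps=[
    {"tx": 0, "ty": 0, "tz": 0.005, "turn": 0},
    {"tx": 0, "ty": 0, "tz": 0.01, "turn": 0},
    {"tx": 0, "ty": 0, "tz": 0.013, "turn": 0},
    {"tx": 0, "ty": 0, "tz": 0.016, "turn": 0},
    {"tx": 0, "ty": 0, "tz": 0.016, "turn": 0},
  ],
)

```text
t: 9.68
tcp_pos: [0.3866, -0.2041, 0.0518]
tcp_rot: [-2.347, -2.084, 0.009]
wrist_force: [-3.2, 1.2, 1.2]
opening: 0.203
```

drive_tool(
  steps=[
    {"tx": 0, "ty": 0, "tz": 0.002, "turn": 0},
    {"tx": 0, "ty": 0, "tz": 0.004, "turn": 0},
    {"tx": 0, "ty": 0, "tz": 0.006, "turn": 0},
    {"tx": 0, "ty": 0, "tz": 0.008, "turn": 0},
    {"tx": 0, "ty": 0, "tz": 0.008, "turn": 0},
  ],
)

```text
t: 10.3
tcp_pos: [0.3851, -0.2038, 0.0436]
tcp_rot: [-2.346, -2.083, 0.011]
wrist_force: [-6.8, -0.0, 3.8]
opening: 0.206
```

drive_tool(
  steps=[
    {"tx": 0, "ty": 0, "tz": -0.02, "turn": 0},
    {"tx": 0, "ty": 0, "tz": -0.05, "turn": 0},
    {"tx": 0, "ty": 0, "tz": -0.08, "turn": 0},
    {"tx": 0, "ty": 0.02, "tz": -0.09, "turn": 0},
    {"tx": 0, "ty": 0.04, "tz": -0.09, "turn": 0},
  ],
)

```text
t: 10.92
tcp_pos: [0.4275, -0.2087, 0.1344]
tcp_rot: [-2.348, -2.085, 0.008]
wrist_force: [0.5, -0.3, -4.7]
opening: 0.207
```

```bash
cat > pk.py <<'E'
from h import *
c=cap('wrist'); p,M,o=tcp(); P=pts(c); i=c['img'].astype(int)
print(p.round(4),np.degrees(np.arctan2(M[1,0],M[0,0])).round(2),o['t'],np.round(o['wrist_force'],1))
e=np.array([.993,-.1184,0]);l=np.array([.1184,.993,0])
L=(P-[.5539,-.2249,0])@l; X=P@e; z=P[...,2]; v=np.mgrid[:480,:640][0]
m=(i[...,0]>110)&(i[...,2]<.5*i[...,0])&(z>p[2])&(z<p[2]+.06)&(abs(X-p@e)<.1)&(v<420)
A=np.c_[X[m],L[m],np.ones(m.sum())]; k=np.ones(m.sum(),bool)
for _ in range(4):
    s=np.linalg.lstsq(A[k],z[m][k],rcond=None)[0]; k=abs(A@s-z[m])<.002
print('n',k.sum(),'tilt deg',np.degrees(np.arctan(s[0])).round(2),'roll',np.degrees(np.arctan(s[1])).round(2),'plane z at tcp X',round(float(s[0]*(p@e)+s[2]),4),'L range',np.percentile(L[m][k],[1,99]).round(4),'tcp X',(p@e).round(4),'L tcp',((p-[.5539,-.2249,0])@l).round(4))
print('X range yellow',np.percentile(X[m][k],[1,99]).round(4))
E
python3 pk.py
```

```text
[ 0.4303 -0.2087  0.1341] 83.29 10.975 [ 4.6 -0.7 -3.1]
n 9251 tilt deg 11.19 roll -0.19 plane z at tcp X 0.1601 L range [-0.0276  0.0288] tcp X 0.452 L tcp 0.0015
X range yellow [0.4117 0.4605]
```

drive_tool(
  steps=[
    {"tx": 0, "ty": -0.04, "tz": 0.02, "turn": 0},
    {"tx": 0, "ty": -0.044, "tz": 0.06, "turn": 0},
    {"tx": 0, "ty": -0.044, "tz": 0.085, "turn": 0},
    {"tx": 0, "ty": -0.044, "tz": 0.091, "turn": 0},
    {"tx": 0, "ty": -0.044, "tz": 0.0955, "turn": 0},
  ],
)

```text
t: 11.6
tcp_pos: [0.3841, -0.2032, 0.0385]
tcp_rot: [-2.345, -2.085, 0.009]
wrist_force: [-10.2, 1.4, 5.7]
opening: 0.205
```

drive_tool(
  steps=[
    {"tx": 0, "ty": 0, "tz": 0.0, "turn": 0},
    {"tx": 0, "ty": 0, "tz": -0.03, "turn": 0},
    {"tx": 0, "ty": 0.0, "tz": -0.07, "turn": 0},
    {"tx": 0, "ty": 0.04, "tz": -0.08, "turn": 0},
    {"tx": 0, "ty": 0.07, "tz": -0.08, "turn": 0},
  ],
)

```text
t: 12.22
tcp_pos: [0.4575, -0.2118, 0.1203]
tcp_rot: [2.347, 2.087, -0.005]
wrist_force: [0.3, 0.2, -4.4]
opening: 0.2
```

```bash
python3 pk.py
```

```text
[ 0.4615 -0.2117  0.1199] 83.42 12.275 [ 6.9 -1.  -3.7]
n 9072 tilt deg 15.86 roll -0.12 plane z at tcp X 0.1466 L range [-0.0271  0.0293] tcp X 0.4833 L tcp 0.0021
X range yellow [0.4438 0.5211]
```

drive_tool(
  steps=[
    {"tx": -0.001, "ty": 0.035, "tz": 0, "turn": 0},
    {"tx": -0.001, "ty": 0.07, "tz": 0.005, "turn": 0},
    {"tx": -0.001, "ty": 0.092, "tz": 0.02, "turn": 0},
    {"tx": -0.001, "ty": 0.095, "tz": 0.035, "turn": 0},
    {"tx": -0.001, "ty": 0.095, "tz": 0.043, "turn": 0},
  ],
)

```text
t: 12.9
tcp_pos: [0.5546, -0.2235, 0.076]
tcp_rot: [2.344, 2.089, -0.005]
wrist_force: [-0.4, -0.1, -4.0]
opening: 0.202
```

```bash
python3 pk.py
python3 - <<'E'
from h import *
c=load('wrist'); save(c,'g.png',(200,60,460,255),3)
E
```

```text
[ 0.5539 -0.2234  0.0753] 83.4 12.95 [-0.3  0.3 -4.4]
n 9306 tilt deg 15.18 roll -0.05 plane z at tcp X 0.101 L range [-0.0275  0.0293] tcp X 0.5765 L tcp 0.0015
X range yellow [0.5408 0.6192]
```

View pics/g.png

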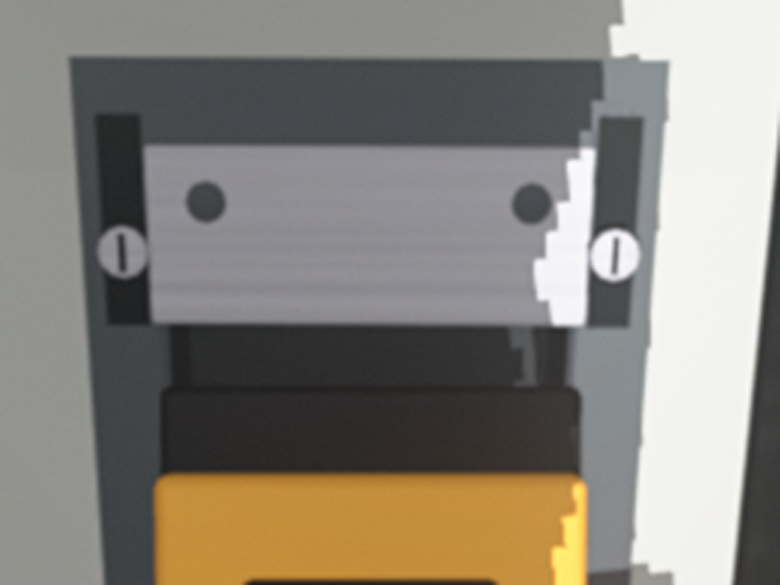

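The view is clear: keeper edge at crop row 323 (image v≈168), toe front at row 388 (v≈189). Lateral centres are 368 for the keeper and 371 for the toe, so they agree within about 0.4 mm.

Run:
```python
from h import *
c=load('wrist');P=pts(c);e=np.array([.993,-.1184,0])
for v in (162,165,167,169,172,180,187,188,189,190,191,193,196): print(v,P[v,322].round(4),round(float(P[v,322]@e),4))
```

```text
162 [ 0.5006 -0.2184  0.0594] 0.5229
165 [ 0.5018 -0.2185  0.0601] 0.5242
167 [ 0.5027 -0.2186  0.0601] 0.5251
169 [ 0.5075 -0.2193  0.0362] 0.53
172 [ 0.5093 -0.2195  0.035 ] 0.5317
180 [ 0.5131 -0.2199  0.0368] 0.5355
187 [ 0.5168 -0.2204  0.0362] 0.5393
188 [ 0.5173 -0.2204  0.0364] 0.5398
189 [ 0.5082 -0.2191  0.0817] 0.5306
190 [ 0.5087 -0.2192  0.0817] 0.531
191 [ 0.5086 -0.2191  0.0836] 0.531
193 [ 0.5097 -0.2193  0.0828] 0.532
196 [ 0.5106 -0.2194  0.0842] 0.533
```

drive_tool(
  steps=[
    {"tx": 0, "ty": 0, "tz": 0.01, "turn": 0},
    {"tx": 0, "ty": 0, "tz": 0.018, "turn": 0},
    {"tx": 0, "ty": 0, "tz": 0.023, "turn": 0},
    {"tx": 0, "ty": 0, "tz": 0.026, "turn": 0},
    {"tx": 0, "ty": 0, "tz": 0.026, "turn": 0},
  ],
)

```text
t: 13.58
tcp_pos: [0.5538, -0.2235, 0.0493]
tcp_rot: [2.345, 2.089, -0.006]
wrist_force: [0.0, 0.0, -4.3]
opening: 0.203
```

drive_tool(
  steps=[
    {"tx": 0, "ty": 0, "tz": 0.0005, "turn": 0},
    {"tx": 0, "ty": 0, "tz": 0.001, "turn": 0},
    {"tx": 0, "ty": 0, "tz": 0.0015, "turn": 0},
    {"tx": 0, "ty": 0, "tz": 0.002, "turn": 0},
    {"tx": 0, "ty": 0, "tz": 0.002, "turn": 0},
  ],
)

```text
t: 14.2
tcp_pos: [0.5538, -0.2235, 0.0472]
tcp_rot: [2.345, 2.09, -0.006]
wrist_force: [-0.1, 0.1, -4.3]
opening: 0.204
```

drive_tool(
  steps=[
    {"tx": 0, "ty": 0, "tz": 0.0005, "turn": 0},
    {"tx": 0, "ty": 0, "tz": 0.001, "turn": 0},
    {"tx": 0, "ty": 0, "tz": 0.0015, "turn": 0},
    {"tx": 0, "ty": 0, "tz": 0.002, "turn": 0},
    {"tx": 0, "ty": 0, "tz": 0.002, "turn": 0},
  ],
)

```text
t: 14.82
tcp_pos: [0.5546, -0.2236, 0.0457]
tcp_rot: [2.344, 2.089, -0.004]
wrist_force: [1.9, 0.5, 4.2]
opening: 0.204
```

Floor felt (+8 N at z 0.0457). Raise a little and slide toward the toe wall.

drive_tool(
  steps=[
    {"tx": 0, "ty": 0, "tz": -0.0006, "turn": 0},
    {"tx": 0, "ty": -0.002, "tz": -0.0006, "turn": 0},
    {"tx": 0, "ty": -0.005, "tz": -0.0006, "turn": 0},
    {"tx": 0, "ty": -0.008, "tz": -0.0006, "turn": 0},
    {"tx": 0, "ty": -0.009, "tz": -0.0006, "turn": 0},
  ],
)

```text
t: 15.45
tcp_pos: [0.545, -0.2225, 0.0462]
tcp_rot: [2.345, 2.089, -0.005]
wrist_force: [0.2, -0.6, -2.6]
opening: 0.199
```

Free sliding under the keeper. Continue and feel for the end wall.

drive_tool(
  steps=[
    {"tx": 0, "ty": -0.001, "tz": 0, "turn": 0},
    {"tx": 0, "ty": -0.002, "tz": 0, "turn": 0},
    {"tx": 0, "ty": -0.003, "tz": 0, "turn": 0},
    {"tx": 0, "ty": -0.0035, "tz": 0, "turn": 0},
    {"tx": 0, "ty": -0.0035, "tz": 0, "turn": 0},
  ],
)

```text
t: 16.08
tcp_pos: [0.5423, -0.2222, 0.0464]
tcp_rot: [2.344, 2.089, -0.004]
wrist_force: [3.8, -1.0, -4.4]
opening: 0.206
```

drive_tool(
  steps=[
    {"tx": 0, "ty": -0.0005, "tz": 0, "turn": 0},
    {"tx": 0, "ty": -0.001, "tz": 0, "turn": 0},
    {"tx": 0, "ty": -0.0015, "tz": 0, "turn": 0},
    {"tx": 0, "ty": -0.002, "tz": 0, "turn": 0},
    {"tx": 0, "ty": -0.002, "tz": 0, "turn": 0},
  ],
)

```text
t: 16.7
tcp_pos: [0.542, -0.2223, 0.0469]
tcp_rot: [2.342, 2.087, -0.001]
wrist_force: [7.3, -1.7, -4.4]
opening: 0.206
```

drive_tool(
  steps=[
    {"tx": 0, "ty": 0.0005, "tz": 0.001, "turn": 0},
    {"tx": 0, "ty": 0.001, "tz": 0.002, "turn": 0},
    {"tx": 0, "ty": 0.0016, "tz": 0.003, "turn": 0},
    {"tx": 0, "ty": 0.0022, "tz": 0.004, "turn": 0},
    {"tx": 0, "ty": 0.0024, "tz": 0.0042, "turn": 0},
  ],
)

```text
t: 17.32
tcp_pos: [0.5454, -0.2228, 0.0436]
tcp_rot: [2.341, 2.086, 0.001]
wrist_force: [2.4, 0.8, 9.8]
opening: 0.196
```

```bash
python3 pk.py
python3 - <<'E'
from h import *
c=load('wrist'); save(c,'i.png',(200,60,460,255),3)
E
```

```text
[ 0.5454 -0.2227  0.0437] 83.42 17.375 [3.  0.6 9.1]
n 9516 tilt deg 11.94 roll -0.03 plane z at tcp X 0.0694 L range [-0.0277  0.029 ] tcp X 0.568 L tcp 0.0011
X range yellow [0.5295 0.6096]
```

View pics/i.png

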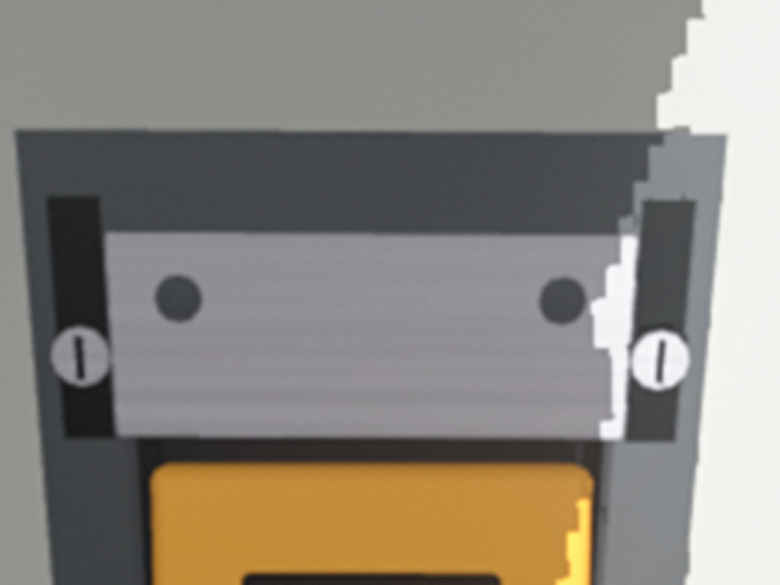

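Toe sits under the keeper (yellow front at row 463, keeper edge at row 437) and is laterally centred at 372/373. Release, rise, shut, move over the pad.

drive_tool(
  steps=[
    {"tx": 0, "ty": 0, "tz": 0, "turn": 0},
    {"tx": 0, "ty": 0, "tz": 0, "turn": 0},
    {"tx": 0, "ty": 0, "tz": 0, "turn": 0},
    {"tx": 0, "ty": 0, "tz": -0.02, "turn": 0},
    {"tx": 0, "ty": 0, "tz": -0.05, "turn": 0},
  ],
  grip=0.0,
)

```text
t: 18.0
tcp_pos: [0.544, -0.2222, 0.0932]
tcp_rot: [2.342, 2.088, -0.002]
wrist_force: [1.3, 0.8, -0.8]
opening: 0.504
```

drive_tool(
  steps=[
    {"tx": 0, "ty": 0.02, "tz": 0, "turn": 0},
    {"tx": 0, "ty": 0.04, "tz": 0, "turn": 0},
    {"tx": 0, "ty": 0.054, "tz": 0, "turn": 0},
    {"tx": 0, "ty": 0.054, "tz": 0, "turn": 0},
    {"tx": 0, "ty": 0.054, "tz": 0, "turn": 0},
  ],
  grip=1,
)

```text
t: 18.62
tcp_pos: [0.5967, -0.2285, 0.0929]
tcp_rot: [2.344, 2.088, -0.003]
wrist_force: [-0.6, -0.3, 0.4]
opening: -0.0
```

```bash
python3 pk.py
python3 - <<'E'
from h import *
c=load('wrist'); save(c,'j.png',(120,0,520,480),1.25)
E
```

```text
[ 0.5967 -0.2285  0.0931] 83.39 18.675 [ 0.5 -0.2 -1.1]Traceback (most recent call last):
  File "pk.py", line 10, in <module>
    print('n',k.sum(),'tilt deg',np.degrees(np.arctan(s[0])).round(2),'roll',np.degrees(np.arctan(s[1])).round(2),'plane z at tcp X',round(float(s[0]*(p@e)+s[2]),4),'L range',np.percentile(L[m][k],[1,99]).round(4),'tcp X',(p@e).round(4),'L tcp',((p-[.5539,-.2249,0])@l).round(4))
                                                                                                                                                                               ~~~~~~~~~~~~~^^^^^^^^^^^^^^^^
    return _quantile_unchecked(
        a, q, axis, out, overwrite_input, method, keepdims, weights)
    return _ureduce(a,
                    func=_quantile_ureduce_func,
    ...<5 lines>...
                    overwrite_input=overwrite_input,
                    method=method)
    r = func(a, **kwargs)
    result = _quantile(arr,
                       quantiles=q,
    ...<2 lines>...
                       out=out,
                       weights=wgt)
    slices_having_nans = np.isnan(arr[-1, ...])
                                  ~~~^^^^^^^^^
IndexError: index -1 is out of bounds for axis 0 with size 0
```

View pics/j.png

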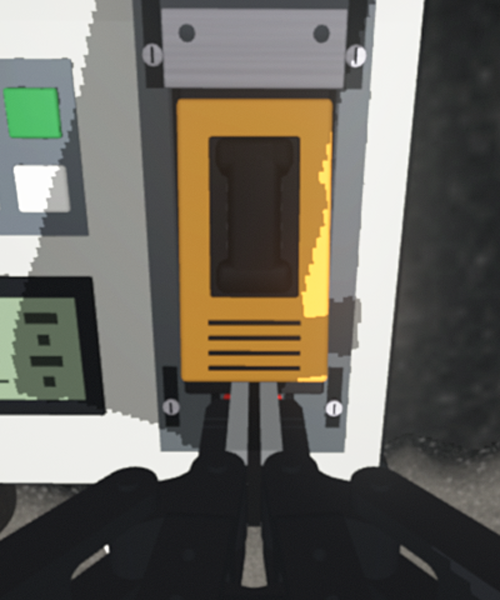

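The pack lies in the bay, toe under the keeper, pad stripes at crop rows 323–368, shut fingers above the heel. Measure tilt and pad position.

```bash
sed -i 's/(z>p\[2\])&(z<p\[2\]+.06)&(abs(X-p@e)<.1)/(z>.05)\&(z<.11)\&(abs(X-.575)<.1)/' pk.py
cat >> pk.py <<'E'
f=lambda x:round(float(s[0]*x+s[2]),4)
print('z at X=.53,.622',f(.53),f(.622))
E
python3 pk.py
python3 - <<'E'
from h import *
c=load('wrist');P=pts(c);e=np.array([.993,-.1184,0])
q=P[int(345/1.25),120+int(254/1.25)];print('pad',q.round(4),round(float(q@e),4))
for v in range(300,330,4): print(v,P[v,120+int(235/1.25)].round(4))
E
```

```text
[ 0.5968 -0.2285  0.0932] 83.39 18.725 [ 0.5  0.5 -0.3]
n 18157 tilt deg 11.92 roll 0.51 plane z at tcp X 0.0804 L range [-0.1453  0.0289] tcp X 0.6197 L tcp 0.0015
X range yellow [0.5279 0.6334]
z at X=.53,.622 0.0615 0.0809
pad [ 0.5972 -0.2292  0.0802] 0.6201
300 [ 0.6084 -0.2379  0.082 ]
304 [ 0.6094 -0.2379  0.0843]
308 [ 0.5856 -0.2331  0.1335]
312 [ 0.5858 -0.233   0.1363]
316 [ 0.586  -0.2329  0.1387]
320 [ 0.5861 -0.2328  0.1414]
324 [ 0.5861 -0.2327  0.1441]
328 [ 0.586  -0.2326  0.1469]
```

drive_tool(
  steps=[
    {"tx": 0, "ty": 0.001, "tz": 0.015, "turn": 0},
    {"tx": 0, "ty": 0.001, "tz": 0.03, "turn": 0},
    {"tx": 0, "ty": 0.001, "tz": 0.04, "turn": 0},
    {"tx": 0, "ty": 0.001, "tz": 0.046, "turn": 0},
    {"tx": 0, "ty": 0.001, "tz": 0.046, "turn": 0},
  ],
  grip=1,
)

```text
t: 19.35
tcp_pos: [0.5976, -0.2288, 0.0467]
tcp_rot: [2.344, 2.088, -0.003]
wrist_force: [-0.5, -0.8, -0.1]
opening: -0.002
```

drive_tool(
  steps=[
    {"tx": 0, "ty": 0, "tz": 0.0015, "turn": 0},
    {"tx": 0, "ty": 0, "tz": 0.003, "turn": 0},
    {"tx": 0, "ty": 0, "tz": 0.0045, "turn": 0},
    {"tx": 0, "ty": 0, "tz": 0.006, "turn": 0},
    {"tx": 0, "ty": 0, "tz": 0.007, "turn": 0},
  ],
)

```text
t: 19.98
tcp_pos: [0.5986, -0.2291, 0.0405]
tcp_rot: [2.343, 2.087, -0.001]
wrist_force: [0.3, 0.1, 7.6]
opening: -0.0
```

Contact (7.6 N). Press on in small steps.

drive_tool(
  steps=[
    {"tx": 0, "ty": 0, "tz": 0.001, "turn": 0},
    {"tx": 0, "ty": 0, "tz": 0.002, "turn": 0},
    {"tx": 0, "ty": 0, "tz": 0.003, "turn": 0},
    {"tx": 0, "ty": 0, "tz": 0.004, "turn": 0},
    {"tx": 0, "ty": 0, "tz": 0.005, "turn": 0},
  ],
)

```text
t: 20.6
tcp_pos: [0.5984, -0.2291, 0.0352]
tcp_rot: [2.343, 2.087, -0.002]
wrist_force: [-1.0, -0.6, 1.1]
opening: 0.001
```

drive_tool(
  steps=[
    {"tx": 0, "ty": 0, "tz": 0.001, "turn": 0},
    {"tx": 0, "ty": 0, "tz": 0.002, "turn": 0},
    {"tx": 0, "ty": 0, "tz": 0.003, "turn": 0},
    {"tx": 0, "ty": 0, "tz": 0.004, "turn": 0},
    {"tx": 0, "ty": 0, "tz": 0.005, "turn": 0},
  ],
)

```text
t: 21.22
tcp_pos: [0.5988, -0.2292, 0.0306]
tcp_rot: [2.342, 2.086, -0.001]
wrist_force: [0.3, 1.0, 3.8]
opening: -0.0
```

drive_tool(
  steps=[
    {"tx": 0, "ty": 0, "tz": 0.001, "turn": 0},
    {"tx": 0, "ty": 0, "tz": 0.002, "turn": 0},
    {"tx": 0, "ty": 0, "tz": 0.003, "turn": 0},
    {"tx": 0, "ty": 0, "tz": 0.004, "turn": 0},
    {"tx": 0, "ty": 0, "tz": 0.004, "turn": 0},
  ],
)

```text
t: 21.85
tcp_pos: [0.5992, -0.2292, 0.0267]
tcp_rot: [2.342, 2.086, -0.0]
wrist_force: [1.5, 0.1, 5.2]
opening: -0.002
```

drive_tool(
  steps=[
    {"tx": 0, "ty": 0, "tz": 0.001, "turn": 0},
    {"tx": 0, "ty": 0, "tz": 0.002, "turn": 0},
    {"tx": 0, "ty": 0, "tz": 0.003, "turn": 0},
    {"tx": 0, "ty": 0, "tz": 0.004, "turn": 0},
    {"tx": 0, "ty": 0, "tz": 0.004, "turn": 0},
  ],
)

```text
t: 22.48
tcp_pos: [0.5996, -0.2293, 0.0251]
tcp_rot: [2.341, 2.085, 0.002]
wrist_force: [-6.6, 3.8, 27.6]
opening: 0.002
```

drive_tool(
  steps=[
    {"tx": 0, "ty": 0, "tz": 0, "turn": 0},
    {"tx": 0, "ty": 0, "tz": -0.01, "turn": 0},
    {"tx": 0, "ty": 0, "tz": -0.04, "turn": 0},
    {"tx": 0, "ty": 0, "tz": -0.065, "turn": 0},
    {"tx": 0, "ty": 0, "tz": -0.065, "turn": 0},
  ],
)

```text
t: 23.1
tcp_pos: [0.6003, -0.2297, 0.0919]
tcp_rot: [2.34, 2.084, 0.004]
wrist_force: [0.9, 0.2, -0.5]
opening: 0.001
```

```bash
python3 pk.py
python3 - <<'E'
from h import *
c=load('wrist'); save(c,'k.png',(120,0,520,480),1.25)
E
```

```text
[ 0.5995 -0.2292  0.0905] 83.38 23.15 [-0.1  0.  -0.5]
n 16642 tilt deg 0.52 roll -0.35 plane z at tcp X 0.0604 L range [-0.1458  0.0285] tcp X 0.6224 L tcp 0.0011
X range yellow [0.5276 0.6362]
z at X=.53,.622 0.0596 0.0604
```

View pics/k.png

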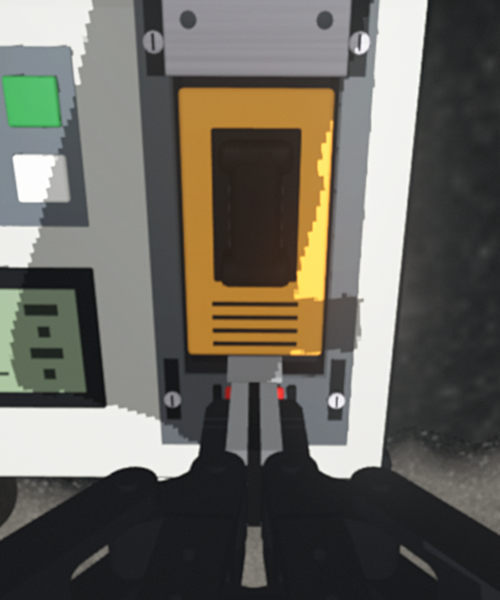

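Flush at 0.5° tilt, which matches the 1 mm play under the latch. The grey latch nose now lies over the heel foot at (255,368). Retreat, recheck, hand in.

drive_tool(
  steps=[
    {"tx": 0, "ty": 0.01, "tz": -0.03, "turn": 0},
    {"tx": 0, "ty": 0.03, "tz": -0.06, "turn": 0},
    {"tx": 0, "ty": 0.05, "tz": -0.08, "turn": 0},
    {"tx": 0, "ty": 0.06, "tz": -0.08, "turn": 0},
    {"tx": 0, "ty": 0.06, "tz": -0.08, "turn": 0},
  ],
)

```text
t: 23.78
tcp_pos: [0.6578, -0.2353, 0.1686]
tcp_rot: [2.343, 2.087, -0.0]
wrist_force: [-0.4, 0.8, -0.5]
opening: 0.005
```

```bash
python3 pk.py
python3 - <<'E'
from h import *
D0=load('side') # from grasp time; compare calculator/bars areas
c=cap('side'); 
for n,(x0,y0,x1,y1) in {'bars':(228,255,290,325),'calc':(380,255,425,292)}.items(): print(n,np.abs(c['img'][y0:y1,x0:x1].astype(int)-D0['img'][y0:y1,x0:x1]).mean().round(2))
arm.finish_job(); print(arm.get_obs()['t'])
E
```

```text
[ 0.6572 -0.2354  0.1686] 83.37 23.825 [-0.3  0.5  0. ]
n 8821 tilt deg 1.09 roll -0.08 plane z at tcp X 0.0619 L range [-0.0283  0.0285] tcp X 0.6805 L tcp 0.0018
X range yellow [0.5459 0.6699]
z at X=.53,.622 0.059 0.0608
bars 3.28
calc 21.24
the job is handed in; nothing more can be done
the job is handed in; nothing more can be done
```

The battery pack is in the bay, latched and lying flush by itself, and the job was handed in at about 23.9 s.

- **How it went in:** The arm cannot tilt its tool. I gripped the pack by its rib and tilted it about 15° in the jaws by resting the heel on the tester's front deck edge. I lowered the toe to the bay floor (felt at about 8 N) and slid it under the keeper until it met the end wall (4 to 7 N). I then swung it down to 12°, let go, and pressed the pad with shut fingers.
- **Last checks:** After I let go, the wrist picture showed the grey latch nose over the heel foot. The pack's top was at 60 mm, level with the flange, and its tilt was 0.5°, which fits the 1 mm of play under the latch.

Points that failed or disagreed:
- The first grasp closed on air. Depth showed the real fingertips about 38 mm above the reported tool point, so I corrected for that.
- The final press peaked at 27.6 N at the bottom stop. That is above the 10 to 20 N quoted for the latch, but below the 40 N and 120 N limits.
- A last, more distant measurement gave 1.1° of tilt instead of 0.5°. The depth data there was sparser, and the heights it gave still agreed to about 1 mm.
- **Bars and calculator:** The before-and-after comparison was clean for the bars. It showed a difference at the calculator, where the arm had been in front of it in the earlier picture, so that check is inconclusive. I never moved the arm down near it and felt no contact there.

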